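# Clip the cash box to the counter's snap hook

## Robot

A 6-joint arm with a two-finger parallel gripper is mounted at the origin on the work surface. World frame = base frame: x ahead of the robot, y to its left, z up, the work surface at z = 0. Lengths are in mm, angles in rad, forces in N, time in s.
With the tool pointing down it reaches from about 275 to 875 mm from the base axis. Payload 12.5 kg.
Tool frame: the origin (TCP) lies at the very end of the fingers, on their centre line; the grasp point (between the pads) lies 19 mm behind it; x points along the fingers, z is the direction in which the jaws open and shut, and the axes are right-handed (so a half turn about x gives the same grasp; the last joint's range is limited). The gripper opens to 85 mm and grips with 20 to 120 N. Pads are 22 mm wide; open, the fingers measure 114 mm over their backs; the gripper's body (76 mm by 85 mm) begins 54 mm behind the grasp point. The pads swing forward as they close: fully open they stand 13 mm farther back than shut.
Start: joints at [-1.365, 0.351, 1.652, -0, 1.139, -0.085], TCP at [157.715, -526.887, 231.29] pointing down, gripper open.
Joint ranges: [-2.75, 2.75], [-0.79, 2.1], [0.01, 2.65], [-1.57, 4.71], [0.07, 3.14], [-2.87, 2.87]. Speed limits (rad/s): [2.22, 2.22, 2.79, 3.14, 3.14, 3.14].

## Interface

Orientations are given as a unit quaternion [w, x, y, z].
In Python, from bench import * gives the robot as it stands. Calls block until the motion is done:
- move_ptp(position, orientation): joint-space move of the TCP to a pose.
- line_to(position, vel=150, attitude=None, max_force=None): straight line of the TCP; attitude=None keeps the orientation; vel is the mean speed in mm/s. With max_force (N) it stops when the force on the tool has changed by that much, and returns True; else False.
- goto_joints(angles): joint-space move.
- set_gripper(opening, newtons=None): finger opening in mm; newtons is the grip in N (None keeps the last); returns when the fingers have stopped.
- hold(seconds).
- solve_ik(position, orientation): joint angles nearest the present ones, or None.
- sense(): the state.
- capture(name): name is "scene" or "top" or "wrist"; returns the picture (420x560x3 uint8, red, green, blue); there is no depth.
- calibration(name): a dict with "mtx" (3x3 intrinsics, pixels), "rvec" (rotation vector, rad) and "tvec" (3), from world to camera coordinates, as OpenCV has them. Camera axes: x right, y down, z forward; pixel columns grow to the right and rows downward; lengths in mm; the calibration is good to about 2 mm. A picture is of the moment at which its call begins: read the wrist's pose just before it. calibration takes no time and is no camera call; for the wrist camera it gives the pose at the moment of the call.
A pose or a line that the arm cannot do raises PlanningError and nothing moves.
- sign_off(): hands the job in, once; it reports no verdict.
The state is a dict: "clock": time; "joint_positions": joint angles; "joint_velocities": joint speeds; "effort": joint torques, N m; "position": TCP position; "orientation": TCP orientation; "ft_force": force on the tool from outside, world axes, zero at the start; "torque": the same for the moment, N m; "opening": finger opening in mm.
Only numpy, scipy, OpenCV 4.12 (cv2) and the standard library are available. Lean on these libraries where they do the work, as an engineer would, in place of code of your own. Each camera call takes 0.05 s, during which the arm holds its last target. There are 200 camera calls.

## Task

Secure the green cash box to the stall counter: slide it along the counter so that the wire eye on its end presses the red sprung gate of the counter's snap hook inward, goes right into the hook, and the gate springs shut behind it. Leave the box standing flat on the counter, let go of it, and leave the jars and the tub where they stand.

Things in the scene. Friction and masses are not known exactly. Their poses are not given: they have to be found in the camera images.
- cash_box: Loose green steel cash box, 0.4 to 0.85 kg, 120 mm long (x) by 110 mm wide (y) by 80 mm high; its lid, the top 18 mm, overhangs 2 mm all round. Too wide to grasp; it slides on the counter. Origin at the centre of its underside, z up; +x points out of the end that carries the wire eye, -x out of the plain end with the small brass lock disc.
- eye_bar (a point): Middle of the upright bar of the brass-coloured wire eye rigidly fixed to the box's +x end: 134 mm in +x from the box's origin (74 mm out from that end), on its centre line, 45 mm above the counter. The wire is 6 mm thick; the eye is a closed upright loop: two level arms at 18 and 70 mm height joined by this upright bar.
- hook: Dark steel snap hook held level 45 mm above the counter by a fixed blue bracket. Origin on the counter under the middle of its mouth; +x is the way the eye must travel to enter, z up. Closed oval of 8 mm bar: side bars along x at y = -22 (nose side) and +26 mm, back at x = 56 mm; a slanting lip runs from the nose out to x = -14, y = -36 mm and guides the bar in.
- hook_aim (a point): Best point for the eye's upright bar to cross the mouth: hook x = 0, y = -8 mm, 45 mm above the counter, axes as the hook's; 12 mm to the hinge side (+y) or 8 mm to the nose side still works. The gate springs shut behind the bar once it is 22 to 40 mm past the mouth (farther the nearer to the hinge); 44 mm in is safe, 49 mm meets the back.
- hook_bracket (a point): Top centre of the blue bracket's post behind the hook (62 mm high, 22 mm square, at hook x = 69, y = 2 mm); its foot plate reaches to hook x = 127 mm and 42 mm to either side.
- gate (a joint): Angle of the red spring gate (6 mm rod, 43 mm long, hinge at hook y = +26 mm) in rad: 0 shut against the nose, grows as it is pressed inward, up to 1.35. A spring shuts it; pressing it open with the eye takes about 1 to 5 N.
- honey_jar: Bystander: amber jar with a yellow cap, 64 mm across, 85 mm high; origin under its centre.
- tahini_tub: Bystander: white tub with a yellow lid, 90 mm across, 70 mm high; origin under its centre.
- pekmez_jar: Bystander: amber jar with a black cap, 60 mm across, 90 mm high; origin under its centre.

How it is judged:
By the outcome, as a careful person would: the job done as asked, in the order asked, and still so for the second after the job is handed in, with the robot touching nothing.
It also fails if it takes over 64 s, if anything falls off the work surface, if the arm or the gripper's body presses on something with over 40 N, if the wrist force passes 120 N, or if a joint passes its speed limit or range.

## Working session

There is one attempt and no reset: what is moved stays moved. The work goes in short steps, each a Python script; the robot and the scene stay as the last script left them, time stands still between calls to the robot, and variables do not carry over. Pictures are saved under pics/ and viewed, about 8 in all and at most 12, crops included, and the job is handed in when it is done.

```bash
mkdir -p pics; ls
python3 - <<'E'
from bench import *
import cv2,numpy as np
ims=[capture(n) for n in("scene","top")]
for n,i in zip(("scene","top"),ims): cv2.imwrite(f"pics/{n}0.png",i[:,:,::-1])
for n in("scene","top"): print(calibration(n))
print(sense())
E
```

```text
pics
{'mtx': array([[408.49824584,   0.        , 281.83113171],
       [  0.        , 408.49824584, 214.38169675],
       [  0.        ,   0.        ,   1.        ]]), 'rvec': array([ 1.19133766,  2.41522111, -0.88328402]), 'tvec': array([ 388.76622207, -332.70361349, 1405.8404771 ])}
{'mtx': array([[379.26170762,   0.        , 280.36656982],
       [  0.        , 379.26170762, 208.40878648],
       [  0.        ,   0.        ,   1.        ]]), 'rvec': array([ 2.17809774, -2.13700979,  0.08792276]), 'tvec': array([   4.16460795,  608.95628618, 1058.53086423])}
{'clock': 0.1, 'joint_positions': array([-1.36460614e+00,  3.51169161e-01,  1.65235191e+00,  2.00083352e-05,
        1.13911997e+00, -8.46346108e-02]), 'joint_velocities': array([ 3.85451671e-05, -1.44741262e-03, -3.57621446e-03, -1.04973777e-03,
       -1.33163679e-03,  6.25444557e-04]), 'effort': array([ 3.76525322e-04, -5.06832504e+01, -2.91876608e+01, -1.16319438e-04,
        2.70061209e-03,  1.66607315e-07]), 'position': array([ 157.65786756, -526.6074646 ,  230.82259825]), 'orientation': array([ 0.56689824,  0.4225257 ,  0.56744479, -0.42202469]), 'ft_force': array([-0.48975507,  0.26135077, -0.31644242]), 'torque': array([0.02947353, 0.02856034, 0.01697116]), 'opening': 85.42585052953663}
```

View pics/top0.png

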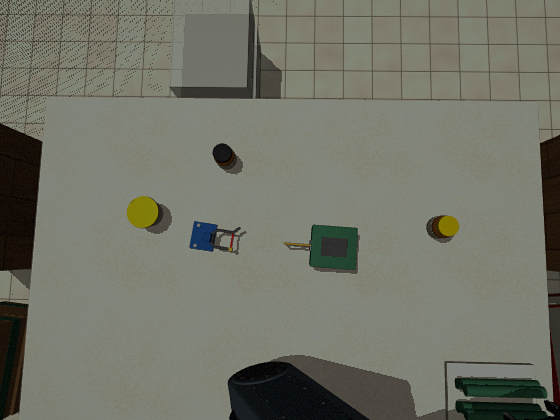

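View pics/scene0.png

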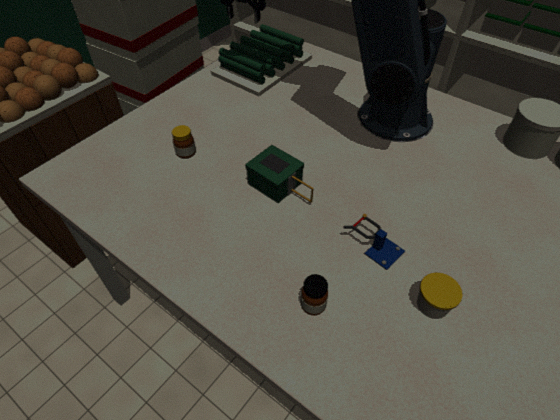

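The top view shows the green box at about (335,247) with its eye at (285,244) pointing left, which is +y. The hook is at (228,240), with its blue bracket at (203,236). The honey jar is at (443,227), the tub at (144,212) and the black-capped pekmez jar at (223,155). The scene view agrees. Next I'll get rough positions and the wrist camera's geometry.

```bash
cat > h.py <<'E'
from bench import *
import cv2,numpy as np
from scipy.spatial.transform import Rotation as R
def ray(c,px):
    u=cv2.undistortPoints(np.array([[px]],float),c["mtx"],None)[0,0]
    M=R.from_rotvec(c["rvec"]).as_matrix(); o=-M.T@c["tvec"]
    return o,M.T@np.array([u[0],u[1],1.])
def onz(c,px,z):
    o,d=ray(c,px); return o+d*(z-o[2])/d[2]
def two(c1,p1,c2,p2):
    (a,d),(b,e)=ray(c1,p1),ray(c2,p2)
    s=np.linalg.lstsq(np.c_[d,-e],b-a,rcond=None)[0]
    P,Q=a+s[0]*d,b+s[1]*e; return (P+Q)/2,np.linalg.norm(P-Q)
def mask(im,col):
    h=cv2.cvtColor(im,cv2.COLOR_RGB2HSV); H,S,V=[h[...,i].astype(int) for i in range(3)]
    m={"green":(H>60)&(H<90)&(S>110)&(V>25),"blue":(H>105)&(H<125)&(S>130)&(V>40),
       "yellow":(H>22)&(H<32)&(S>180)&(V>90),"brass":(H>12)&(H<30)&(S>120)&(V>60),
       "red":((H<6)|(H>174))&(S>150)&(V>60)}[col]
    return m.astype(np.uint8)
def blobs(im,col,amin=8):
    n,l,s,c=cv2.connectedComponentsWithStats(mask(im,col))
    return [(s[i,4],c[i].round(1),l==i) for i in np.argsort(-s[:,4]) if i and s[i,4]>=amin]
E
python3 - <<'E'
from h import *
c=calibration("top")
for n,p,z in [("box",(335,246),80),("lock-side",(358,248),80),("eye",(285,244),45),("hookmouth",(237,241),45),("bracket",(208,237),0),("pek",(223,153),90),("tub",(144,211),70),("honey",(447,226),85)]:
    print(n,onz(c,p,z).round())
im=cv2.imread("pics/top0.png")[:,:,::-1].copy()
for k in("green","blue","yellow","brass","red"): print(k,[(a,b) for a,b,_ in blobs(im,k)][:6])
s=sense();w=calibration("wrist");T=R.from_quat(np.roll(s["orientation"],-1)).as_matrix()
M=R.from_rotvec(w["rvec"]).as_matrix();o=-M.T@w["tvec"]
print("cam in tool",T.T@(o-s["position"]),"axes(tool)\n",(T.T@M.T).round(3),w["mtx"],"\ntool axes\n",T.round(3))
E
```

```text
box [ 504. -136.   80.]
lock-side [ 500. -198.   80.]
eye [507.   0.  45.]
hookmouth [513. 136.  45.]
bracket [524. 228.   0.]
pek [754. 176.  90.]
tub [591. 396.  70.]
honey [ 564. -436.   85.]
green [(np.int32(1354), array([333.2, 246.9])), (np.int32(1205), array([502.9, 388. ])), (np.int32(539), array([490.8, 411.1])), (np.int32(154), array([528.7, 415.7]))]
blue [(np.int32(535), array([202.1, 235.8]))]
yellow [(np.int32(769), array([142.2, 211.6])), (np.int32(325), array([448.3, 225.6])), (np.int32(9), array([230., 249.]))]
brass [(np.int32(762), array([141.7, 211.8])), (np.int32(348), array([448. , 225.5])), (np.int32(53), array([296.7, 244. ])), (np.int32(26), array([435.4, 225. ])), (np.int32(14), array([229.6, 249. ]))]
red [(np.int32(21), array([231.6, 239.8]))]
cam in tool [-142.07193254   74.07677194    1.70729518] axes(tool)
 [[-0.001 -0.293  0.956]
 [ 0.    -0.956 -0.293]
 [ 1.    -0.     0.001]] [[304.39387328   0.         278.20067116]
 [  0.         304.39387328 209.79051659]
 [  0.           0.           1.        ]] 
tool axes
 [[-0.     0.958  0.287]
 [ 0.001  0.287 -0.958]
 [-1.     0.    -0.001]]
```

```bash
cat >> h.py <<'E'
def quat(x,z):
    x,z=[np.array(v,float)/np.linalg.norm(v) for v in(x,z)]
    return np.roll(R.from_matrix(np.c_[x,np.cross(z,x),z]).as_quat(),1)
E
python3 - <<'E'
from h import *
import pickle
q=quat((0,0,-1),(0,-1,0)); L=[]
for i,p in enumerate([(470,-60,190),(470,90,190)]):
    move_ptp(p,q); hold(.4)
    c=calibration("wrist"); im=capture("wrist"); L.append((c,im)); cv2.imwrite(f"pics/w{i}.png",im[:,:,::-1])
pickle.dump(L,open("w.pkl","wb")); print(sense()["clock"])
E
```

```text
3.675
```

View pics/w0.png

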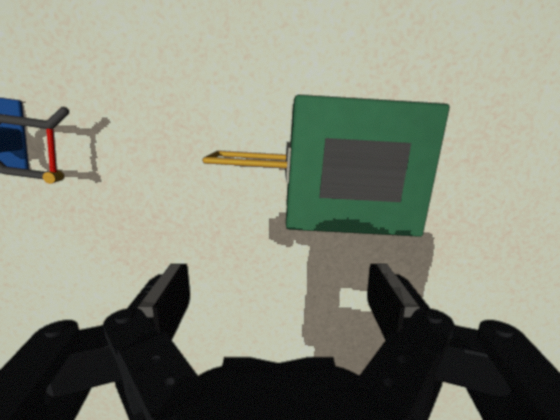

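View pics/w1.png

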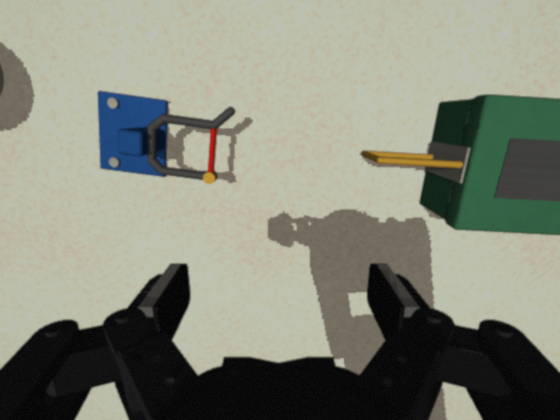

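w0 shows the box lid with corners at about (295,95), (448,105), (422,236) and (287,229). The eye's tip is at (204–217,152–158) and the gate runs from (50,125) to (51,177). w1 shows the hook with its hinge pin at (209,178), nose at (213,126) and lip end at (231,111). The blue plate is at (98..167,91..176) and the eye's tip at (363–378,153–160).

Run:
```python
from h import *
import pickle
(c0,i0),(c1,i1)=pickle.load(open("w.pkl","rb"))
def quadpts(m):
    k=max(cv2.findContours(m,0,2)[0],key=cv2.contourArea); h=cv2.convexHull(k)
    for e in np.linspace(.005,.1,60):
        a=cv2.approxPolyDP(h,e*cv2.arcLength(h,True),True)[:,0]
        if len(a)<=4: return a
g=quadpts(mask(i0,"green")); print("lid px",g.tolist())
P=np.array([onz(c0,p,80) for p in g]); print(P.round(1)); print("lid centre",P.mean(0).round(1),"sides",np.linalg.norm(P-np.roll(P,-1,0),axis=1).round(1))
for i,(im,c) in enumerate(((i0,c0),(i1,c1))):
    for col in("brass","red","blue"):
        for a,b,m in blobs(im,col,15)[:3]:
            y,x=np.where(m); print(i,col,a,b,"x",x.min(),x.max(),"y",y.min(),y.max())
    big=cv2.resize(im[60:200,(0 if i==0 else 90):(300 if i==0 else 390)],None,fx=2.6,fy=2.6,interpolation=2)
    cv2.imwrite(f"pics/b{i}.png",big[:,:,::-1])
a=cv2.imread("pics/b0.png");b=cv2.imread("pics/b1.png");cv2.imwrite("pics/b.png",cv2.resize(np.vstack([a[:290],b[:290]]),(780,580)))
print("pin",two(c0,(51,177),c1,(209,178)),"nose",two(c0,(50,126),c1,(213,126)),"lip end",two(c0,(65,111),c1,(231,111)))
print("plate corners",[onz(c1,p,4).round(1) for p in((98,91),(100,168))])
print("boxlid h check",two(c0,(287,229),c1,(455,229)))
```

```text
lid px [[296, 97], [447, 106], [420, 234], [287, 226]]
[[ 559.2  -76.    80. ]
 [ 552.6 -194.5   80. ]
 [ 445.  -188.    80. ]
 [ 452.6  -69.9   80. ]]
lid centre [ 502.3 -132.1   80. ] sides [118.8 107.8 118.4 106.8]
0 brass 904 [247.5 159.2] x 203 286 y 151 167
0 brass 127 [ 49.1 176.8] x 42 56 y 172 182
0 red 265 [ 50.8 149.5] x 46 56 y 128 171
0 blue 660 [ 14.1 149.7] x 0 27 y 123 168
0 blue 333 [ 10.4 107.3] x 0 21 y 99 116
1 brass 999 [411.5 159.6] x 362 462 y 151 168
1 brass 125 [209.1 176.9] x 203 216 y 172 183
1 red 201 [211.9 149.1] x 208 216 y 128 171
1 blue 3675 [127.  130.6] x 99 166 y 92 175
1 blue 128 [160.8 155.7] x 156 165 y 143 165
1 blue 51 [163.1 129.1] x 159 165 y 124 138
pin (array([489.55151193, 153.10460467,  47.17083052]), np.float64(0.8437018438271794)) nose (array([536.48645156, 147.33296972,  42.23520994]), np.float64(0.11320501067724563)) lip end (array([549.55782914, 130.00564324,  43.55912594]), np.float64(0.10631991593297636))
plate corners [array([569.5, 268.8,   4. ]), array([491.8, 280.2,   4. ])]
boxlid h check (array([448.89985825, -69.95539501,  77.86290704]), np.float64(0.06117872859750195))
```

View pics/b.png

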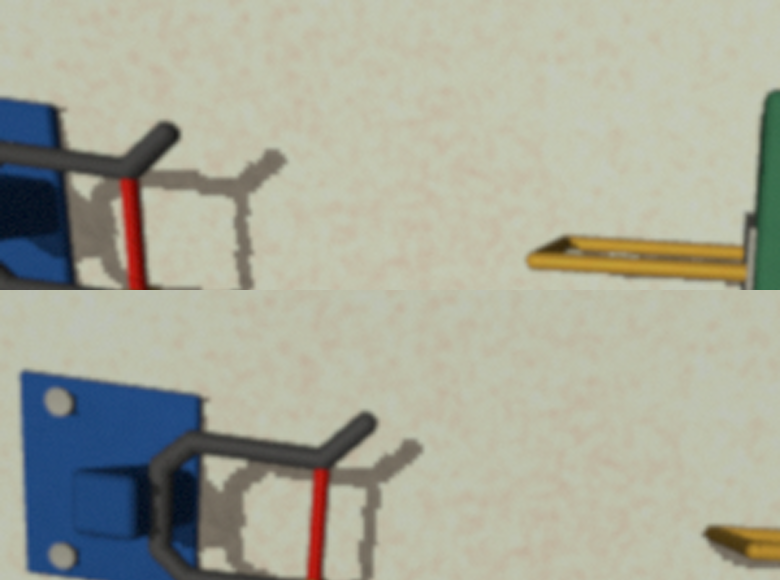

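The crops put the upright bar from (204,160) to (217,152) in w0, and from (376,159) to (362,154) in w1. They also show the line of the hook's side bar.

Run:
```python
from h import *
import pickle
(c0,_),(c1,_)=pickle.load(open("w.pkl","rb"))
for n,p,q in(("top",(206,160),(375,159.5)),("bot",(218,153),(363,154)),("mid",(212,156.5),(369,156.7))): print("bar",n,two(c0,p,c1,q))
a,b=onz(c1,(163,117.7),45),onz(c1,(213,125.4),45); d=a-b; print("nose bar",a,b,"heading",np.degrees(np.arctan2(d[1],d[0])))
print("plate heading",np.degrees(np.arctan2(77.7,11.4)))
pin,nose=onz(c1,(209.5,177.2),48),onz(c1,(213.5,126),45)
print(pin,nose)
for n in(82,83.): 
  t=np.radians(n);X=np.array([np.cos(t),np.sin(t)]);Y=np.array([-X[1],X[0]])
  O=((pin[:2]-26*Y)+(nose[:2]+22*Y))/2
  bar=two(c0,(212,156.5),c1,(369,156.7))[0][:2]
  print(n,"origin",O,"aim",O-8*Y,"bar in hook",X@(bar-O),Y@(bar-O),"box centre in hook",X@([502.3,-132.1]-O),Y@([502.3,-132.1]-O))
```

```text
bar top (array([508.13858256,   1.78451913,  61.41466525]), np.float64(0.4431892918978111))
bar bot (array([ 5.08273710e+02, -7.59211749e-02,  1.47631584e+01]), np.float64(1.0071016827290598))
bar mid (array([508.22281956,   0.92577533,  39.85527976]), np.float64(0.18077147917004457))
nose bar [543.88146258 191.42466583  45.        ] [537.14671206 146.72987652  45.        ] heading 81.43095933448812
plate heading 81.65322096046802
[490.04892478 152.41145377  48.        ] [536.6203001  146.30852912  45.        ]
82 origin [515.31514858 149.08164524] aim [523.23729313 147.96826043] bar in hook -147.70108858666785 -13.596004875441867 box centre in hook -280.25656338312797 -26.244435452745748
83.0 origin [515.31970475 149.11625275] aim [523.26007396 148.14129801] bar in hook -147.95078081135387 -11.01589009911465 box centre in hook -280.7068123181844 -21.348982237542636
```

```bash
cat >> h.py <<'E'
A=np.radians(12)
def H(deg): t=np.radians(deg); return np.array([np.cos(t),np.sin(t),0])
def att(deg):
    h=H(deg); return quat(h*np.sin(A)+[0,0,-np.cos(A)],[h[1],-h[0],0])
O=np.array([515.3,149.1,0]); HX=H(82); HY=H(172)
def tcp(C,deg,off,z=25): return np.array([C[0],C[1],0])-(60+off)*H(deg)+[0,0,z]
E
python3 - <<'E'
from h import *
C=np.array([502.3,-132.1,0]); d=87
set_gripper(70)
move_ptp(tcp(C,d,65,140),att(d)); print(sense()["joint_positions"].round(2))
line_to(tcp(C,d,65),vel=120); hold(.3)
print("hit",line_to(tcp(C,d,2),vel=25,max_force=1.2)); s=sense()
off=(C-s["position"])@H(d)-60; print("off",off,s["ft_force"],s["position"],s["opening"],s["clock"])
cv2.imwrite("pics/c.png",np.hstack([cv2.resize(capture("wrist"),(400,300)),cv2.resize(capture("scene")[90:290,150:430],(400,300))])[:,:,::-1])
E
```

```text
[-0.64  0.52  1.65  0.2   1.09 -0.69]
hit True
off 7.181426050450497 [ 0.05675482 -0.79817918 -0.49160418] [ 498.7504351  -199.1875974    24.77536004] 69.80715039963904 9.4417
```

View pics/c.png

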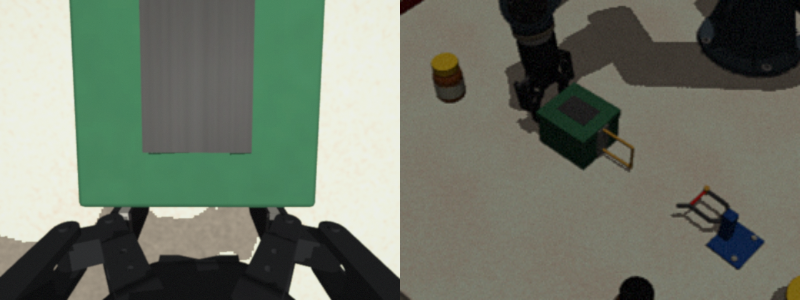

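The fingers touch the plain end squarely: its edge is level at about row 205 of the left half, and the fingers sit symmetrically. I'll push to just short of the mouth while turning to 82°, then back off and look.

Run:
```python
from h import *
C1=O-164*HX-8*HY
C0=np.array([502.3,-132.1,0])
for k in(.5,1.): line_to(tcp(C0+k*(C1-C0),87-5*k,7.2),vel=40,attitude=att(87-5*k))
hold(.2); s=sense(); print(s["position"],s["ft_force"])
line_to(tcp(C1,82,30),vel=60)
line_to(tcp(C1,82,30,215),vel=200)
h=HX; move_ptp(tcp(C1,82,-110,215),quat((0,0,-1),[h[1],-h[0],0])); hold(.4)
c=calibration("wrist"); im=capture("wrist"); import pickle; pickle.dump((c,im),open("w2.pkl","wb"))
cv2.imwrite("pics/w2.png",im[:,:,::-1]); print(sense()["clock"])
```

```text
[491.01788371 -80.97221141  25.00329721] [-0.28576129 -0.17409467  0.89702554]
15.7167
```

View pics/w2.png

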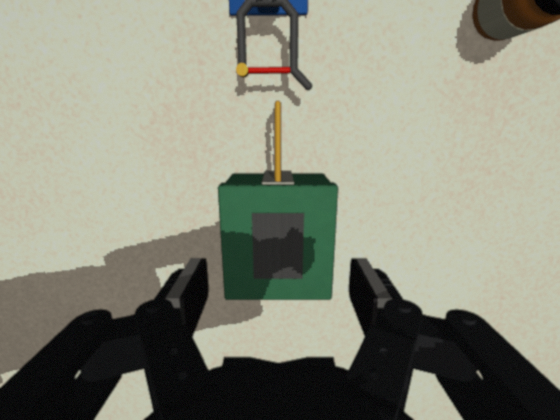

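The bar lines up with the hook. The eye is at column 278, between the hinge bar at about 241 and the nose bar at about 295, which puts it near hook y = -7. The arm of the eye is parallel to the side bars. Next I'll work out the remaining distance and push in.

Run:
```python
from h import *
import pickle
c,im=pickle.load(open("w2.pkl","rb"))
f=lambda p,z:(lambda v:(round(float(HX@v),1),round(float(HY@v),1)))(onz(c,p,z)-O)
print("tip outer z73",f((278,101),73),"gate mid",f((268,70.5),45),"pin",f((241.5,70),48),"lip end",f((307,86),45))
g=f((268,70.5),45)[0]; b=f((278,101),73)[0]-3-g; print("bar x rel gate line",b)
if not -40<b<-22: raise SystemExit("check")
C1=O-164*HX-8*HY; adv=(44-1)-b     # tip contact point was at C1/off 7.2
move_ptp(tcp(C1,82,30,215),att(82)); line_to(tcp(C1,82,30),vel=150); hold(.3)
s0=sense()["ft_force"]
line_to(tcp(C1,82,10),vel=60)
for k in np.arange(0,adv+7,7):
    k=min(k,adv); st=line_to(tcp(C1+k*HX,82,7.2),vel=30,max_force=25); s=sense()
    print(round(float(k),1),st,((s["ft_force"]-s0)@HX).round(2),s["ft_force"].round(1))
    if st: break
hold(.3); s=sense(); print(s["position"],s["clock"])
p=s["position"]
line_to(p-25*HX,vel=50); line_to(p-25*HX+[0,0,190],vel=200)
move_ptp(p+140*HX+[0,0,190],quat((0,0,-1),[HX[1],-HX[0],0])); hold(.4)
c=calibration("wrist"); im=capture("wrist"); pickle.dump((c,im),open("w3.pkl","wb"))
cv2.imwrite("pics/w3.png",im[:,:,::-1]); print(sense()["clock"])
```

```text
tip outer z73 (-28.8, -8.3) gate mid (-0.5, 1.1) pin (-0.4, 25.7) lip end (-14.1, -35.9)
bar x rel gate line -31.3
0.0 False -0.58 [-0.4 -0.5  0.4]
7.0 False 0.63 [-0.7  0.8 -1.2]
14.0 False -0.67 [ 0.7 -0.7 -0.6]
21.0 False -0.09 [-0.8  0.1  0.7]
28.0 False -0.03 [ 0.2 -0.   0.6]
35.0 False -1.07 [-0.2 -1.  -0.4]
42.0 False -0.45 [ 0.  -0.4 -0.7]
49.0 False -0.81 [ 0.6 -0.9  0.3]
56.0 False -1.59 [ 1.3 -1.7  0.1]
63.0 False -0.65 [-0.  -0.6  0.3]
70.0 False -0.67 [ 0.6 -0.7 -0.6]
74.3 False -0.79 [-0.3 -0.7  0.3]
[501.37194694  -7.40564928  24.99749946] 23.225
26.1417
```

View pics/w3.png

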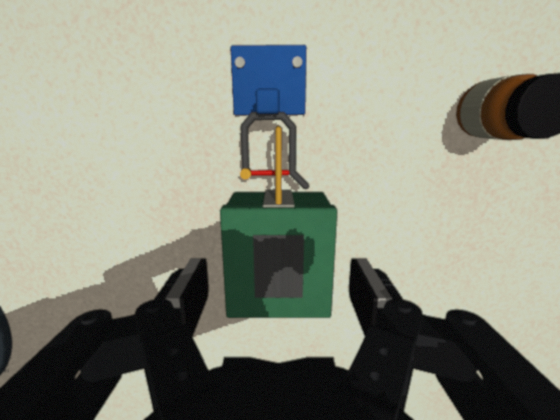

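The eye's tip is at row 126, well inside the hook, and the red gate lies straight across from the pin (245,174) to the nose (290,173). I'll take one magnified check with the arm clear and compare the bystanders with the first pictures.

Run:
```python
from h import *
import pickle
c,im=pickle.load(open("w3.pkl","rb"))
f=lambda p,z:(onz(c,p,z)-O)
print("bar x",HX@f((278,127),73)-3,"gate",HX@f((262,173),45),HX@f((288,172.5),45))
s=sense()["position"]; line_to(s-150*HX+[0,0,60],vel=200); hold(.3)
sc,tp=capture("scene"),capture("top")
t0=cv2.imread("pics/top0.png")[:,:,::-1].copy()
for t in(t0,tp): print([(a,b) for a,b,_ in blobs(t,"yellow")][:2], np.mean(t[140:170,205:240]).round(1))
d=cv2.absdiff(cv2.imread("pics/scene0.png")[:,:,::-1],sc).max(2)
print("scene diff honey,pek,tub:",[int((d[y:Y,x:X]>40).sum()) for x,y,X,Y in((170,122,198,160),(300,272,330,316),(415,270,465,320))])
a=cv2.resize(im[100:210,210:340],(650,290) and (400,338),interpolation=2); b=cv2.resize(sc[165:275,265:395],(400,338),interpolation=2)
cv2.imwrite("pics/f.png",np.hstack([a,b])[:,:,::-1]); print(sense()["clock"])
```

```text
bar x 43.245408695884265 gate -0.5646636472801774 -0.06970539639344868
[(np.int32(769), array([142.2, 211.6])), (np.int32(325), array([448.3, 225.6]))] 78.0
[(np.int32(775), array([142.3, 211.6])), (np.int32(328), array([448.1, 225.5]))] 87.1
scene diff honey,pek,tub: [0, 0, 0]
27.5
```

View pics/f.png

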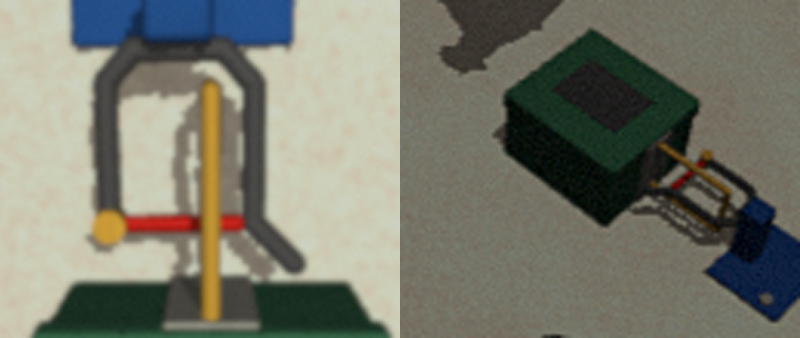

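The left crop shows the gate straight from pin to nose, with the bar beyond it. The right crop shows the box flat on the counter and the eye through the hook. The arm is clear, so I'm handing in.

```bash
python3 -c "
from bench import *
sign_off()"
```

```text
the job is handed in; nothing more can be done
```

The cash box is hooked to the counter, and I handed the job in with the robot's clock at about 27.5 s of the 64 s allowed. I pushed it with two spread, slightly tilted fingers on its plain end. It was turned about 5° to line up with the hook, checked by camera just short of the mouth, then pushed in. After that I backed the arm off and raised it clear.

**Last checks:**
- **Eye depth:** the bar sits about 43 mm past the mouth; 44 mm was the aim.
- **Gate:** it lies straight across from hinge to nose, within about 0.6 mm of the mouth line at both ends, so it is shut behind the bar.
- **Box:** it stands flat and the gripper is not touching it.
- **Jars and tub:** nothing changed around any of them in the scene camera between the first and last pictures.

**One weak reading:** the gate's snap did not show in the force readings, which stayed within about 1.6 N, close to noise. That the gate is shut therefore rests on the pictures alone.

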